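Load the vial carrier onto the bench shaker past its spring stop

TASK

Load the bench shaker: press the red thumb bar and hold it down so that the stop pin drops below the deck, and while it is down push the vial carrier along the rails over the pin, then on until it stands fully home against the end stop with the pin sprung up behind it. Only press and push with the fingers: the carrier must not be lifted or tipped. Leave the beaker, the tin and the wash bottle where they are.

Things in the scene. Friction and masses are not known exactly. Their poses are not given: they have to be found in the camera images.
- shaker: Bench shaker, fixed: off-white housing 312 x 215 mm, black deck 85 mm above the table. Origin on the table below the stop pin; x = loading direction, y left, z up (all offsets use these axes). Two lipped aluminium rails along x, -153 to +131 mm, outer faces y = +-41 mm, tops 11 mm above the deck, let the carrier only slide (2 mm play). Blue control strip with knobs on the right: not needed.
- stop_pin (a joint): Spring stop pressed down, m: 0 up, 0.012 fully down. Pin and thumb bar are one rigid piece moving straight down; it springs up when let go. 3 N starts it, 5 N holds it down. Up, the pin (at shaker x = y = 0) blocks the carrier both ways; it is below the deck from 0.008 (press 0.010 or more). Once the carrier's base lies over the pin, the base keeps it down.
- thumb_bar_top (a point): Centre of the top face of the red ribbed thumb bar (64 mm along x, 24 mm along y), left of the rails: 30 mm behind (-x) and 56 mm left (+y) of the pin, so it spans x = -62 to +2 mm. Its top is 26 mm above the deck when up, 14 mm fully down; the point moves with it. A finger may slide along it while pressing.
- pin_top (a point): Centre of the flat top of the steel stop pin, 12 mm thick, in the middle of the track; 8 mm above the deck when up. Moves down with the thumb bar.
- carrier_front (a point): Middle of the lower leading (+x) edge of the loose vial carrier (0.55 kg), at deck height; axes as the shaker's. Steel base 116 mm along x, 68 wide, 6 thick, on nylon strips (slides at 2 to 5 N); end plates 48 mm high; blue rack, six amber vials with white caps, tops 58 mm above the deck. It starts in the rails with this edge 4 to 18 mm short of the pin's near side.
- push_tab (a point): Centre of the rear (-x) face of the carrier's yellow-ended push tab, 4 mm thick, which stands out to the left of the front end plate, over the thumb bar: y = +28 to +68 mm from the carrier's middle, 30 to 48 mm above the deck. This point: y = +56, 39 mm above the deck, 8 mm behind the leading edge. A finger standing on the pressed bar behind the tab can push it with its side.
- end_stop (a point): Middle of the lower edge of the end stop's face, at deck height, at the far (+x) end of the rails, 126 mm beyond the pin's centre; 22 mm high. With the carrier's leading edge against it, its rear edge is 4 mm beyond the pin, which springs up behind it.
- beaker: Small beaker capped with foil, 57 mm across, 70 mm high, loose on the table to the left of the shaker. Origin under its middle.
- tin: Aluminium weighing dish, 65 mm across, 18 mm high, loose on the table to the left of the shaker. Origin under its middle.
- wash_bottle: White wash bottle, 64 mm across, 160 mm high with its spout, loose on the table to the right of the shaker. Origin under its middle.

How it is judged:
On the way, in this order (a step that is already met when the one before it is completed fails the run):
1. the thumb bar is held down, the pin below the deck, while the carrier is still in front of the pin (value of joint stop_pin above 0.0085 m and x of carrier_front in the frame of shaker below -0.001 m), for 0.2 s.
2. the carrier has been slid over the lowered pin (value of joint stop_pin above 0.0045 m and x of carrier_front in the frame of shaker above 0.015 m), for 0.1 s.
At the end, for the whole second after the job is handed in: The carrier lies flat in the rails with its leading edge within about 5 mm of the end stop, and the stop pin has sprung back up (within 2 mm of fully up) behind its rear edge (x of carrier_front in the frame of shaker between 0.1205 and 0.13 m and distance between carrier_front and end_stop below 0.008 m and value of joint stop_pin below 0.002 m and angle between carrier_front's own z axis and vertical below 0.05 rad and angle between the x axis of carrier_front and the x axis of shaker, either way round below 0.08 rad); the robot touches nothing.
It fails at once if the carrier is lifted or tipped (height (world z) of carrier_front above 0.097 m or angle between carrier_front's own z axis and vertical above 0.15 rad).
It fails at once if the beaker, the tin or the wash bottle is moved or tipped (distance of any of beaker, tin, wash_bottle from where it was at the start of the episode above 0.015 m or angle between any of beaker, tin, wash_bottle's own z axis and vertical above 0.25 rad).
It also fails if it takes over 35 s, if anything falls off the work surface, if the arm or the gripper's body presses on something with over 40 N, if the wrist force passes 120 N, or if a joint passes its speed limit or range.

ROBOT

A 6-joint arm with a two-finger parallel gripper is mounted at the origin on the work surface. World frame = base frame: x ahead of the robot, y to its left, z up, the work surface at z = 0. Lengths are in m, angles in rad, forces in N, time in s.
With the tool pointing down it reaches from about 0.3 to 0.875 m from the base axis. Payload 6.4 kg.
Tool frame: the origin (TCP) lies at the centre of the arm's flange, where the gripper is bolted on; the fingertips stand 173 mm ahead of it and the grasp point (between the pads) lies 155 mm ahead of it; z points along the fingers, y is the line along which they close (so a half turn about z gives the same grasp; the last joint's range is limited). The gripper opens to 85 mm and grips with 20 to 120 N. Pads are 22 mm wide; open, the fingers measure 114 mm over their backs; the gripper's body (76 mm by 85 mm) begins 54 mm behind the grasp point. The pads swing forward as they close: fully open they stand 13 mm farther back than shut.
Start: joints at [-1.47, 0.181, 1.607, -0, 1.354, -0.206], TCP at [0.174, -0.548, 0.405] pointing down, gripper open.
Joint ranges: [-2.99, 2.99], [-0.89, 2.07], [0.3, 2.58], [-1.14, 4.28], [0, 2.63], [-3.12, 3.12]. Speed limits (rad/s): [2.57, 2.57, 3.01, 3.14, 3.14, 3.14].

INTERFACE

Orientations are given as a unit quaternion [w, x, y, z].
In Python, from bench import get_obs, camera, get_calibration, hand_in gives the robot as it stands. The module is installed in compiled form; this text tells all that it offers.
- The arm moves only by the tool drive_tool, never from a script. Its argument "increments" is a list of rows, each a list of 2 entries, a list of its own where there are three numbers: the shift along the tool's x, y, z normalised to -1 to 1, where 1 is 250 mm, then the turn about the tool's z normalised to -1 to 1, where 1 is 90 degrees. A call has exactly 8 rows; each row is the pose to reach, as a shift and turn from the pose commanded when the call began, along the tool's axes at that moment; what a row does not reach only later rows make up. A row lasts 1/8 s, in which the tool goes at most 62.5 mm and 10.7 degrees, less where a joint would pass 70% of its speed; a pose out of reach is approached as far as the arm can. A call with a number of a shift or a turn outside -1 to 1 is refused whole. A call with a gripper value outside its range is refused whole. "claw" is the closure, from 0 (fully open) to 1 (shut), set as the call begins (left out, the last holds). The fingers move at their own pace and stop on an object; the grip force is fixed at half the most. Time passes only in rows, so rows that repeat a pose let the fingers close, or fill a call up. It gives the time, the measured TCP pose, the force and the opening at its end, in the units of the state.
- get_obs(): the state, without advancing time (a new reading comes with each control period).
- camera(name): name is "side" or "top" or "wrist"; returns the picture (420x560x3 uint8, blue, green, red); there is no depth.
- get_calibration(name): a dict with "K" (3x3 intrinsics, pixels), "origin" and "orientation" of the camera in the world. Camera axes: x right, y down, z forward; pixel columns grow to the right and rows downward; lengths in m; the calibration is good to about 2 mm. The wrist camera is an equidistant fisheye: a pixel r from the principal point sees the ray r / f radians off the axis. A picture is of the moment at which its call begins: read the wrist's pose just before it. get_calibration takes no time and is no camera call; for the wrist camera it gives the pose at the moment of the call.
- hand_in(): hands the job in, once; it reports no verdict.
The state is a dict: "time_s": time; "q": joint angles; "dq": joint speeds; "joint_efforts": joint torques, N m; "eef_pos": TCP position; "eef_rot": TCP orientation; "wrist_force": force on the tool from outside, world axes, zero at the start; "torque": the same for the moment, N m; "opening": opening from 0.0 (shut) to 1.0 (fully open).
Only numpy, scipy, OpenCV 4.12 (cv2) and the standard library are available. Lean on these libraries where they do the work, as an engineer would, in place of code of your own. Each camera call takes 0.05 s, during which the arm holds its last target. There are 200 camera calls.

## Working session

There is one attempt and no reset: what is moved stays moved. The work goes in short steps, Python scripts to look and compute and a tool call to move; the robot and the scene stay as the last step left them, time stands still between calls to the robot, and variables do not carry over. Pictures are saved under pics/ and viewed, on a budget of 10 in all, crops included, one or two more only if the job needs it, and the job is handed in when it is done.

Besides the shell and the picture viewer there is one more tool, called by a JSON object that holds its "fn" and its "kwargs", one argument or row to a line. drive_tool: Moves the arm, as the interface text tells. Its arguments: {"type":"object","properties":{"increments":{"type":"array","items":{"type":"array"}},"claw":{"type":"number"}},"required":["increments"]}

```bash
mkdir -p pics; python3 - <<'E'
from bench import *
import cv2
print(get_obs())
for n in("top","side"):
    print(n,get_calibration(n)); cv2.imwrite(f"pics/{n}0.png",camera(n))
E
```

```text
{'time_s': 0.0, 'q': array([-1.47027693e+00,  1.81549765e-01,  1.60800623e+00, -1.30194092e-05,
        1.35377531e+00, -2.06290415e-01]), 'dq': array([-1.84069762e-04, -1.36324323e-03,  7.21356407e-04, -1.47947164e-03,
       -8.83279872e-05,  9.12381654e-04]), 'joint_efforts': array([-9.41419894e-04, -4.44876623e+01, -3.51337194e+01, -4.05526189e-04,
        9.14472359e-03, -2.65315961e-06]), 'eef_pos': array([ 0.17365541, -0.5478881 ,  0.40377983]), 'eef_rot': array([-8.68442005e-04,  9.88255936e-01,  1.52805264e-01,  3.96061799e-05]), 'wrist_force': array([ 0.22478546, -0.12991032, -0.51427274]), 'torque': array([-0.00492715, -0.01996231, -0.01652243]), 'opening': 1.0009065541937943}
top {'K': array([[506.72420458,   0.        , 284.3675571 ],
       [  0.        , 506.72420458, 206.96504447],
       [  0.        ,   0.        ,   1.        ]]), 'origin': array([0.44120225, 0.04689192, 1.02644844]), 'orientation': array([ 0.04168892, -0.69891318,  0.7134504 , -0.02776555])}
side {'K': array([[457.91015828,   0.        , 283.03045505],
       [  0.        , 457.91015828, 209.84502061],
       [  0.        ,   0.        ,   1.        ]]), 'origin': array([0.15413847, 0.58058547, 0.61725565]), 'orientation': array([ 0.14173744, -0.27724396,  0.85087752, -0.4231474 ])}
```

View pics/top0.png

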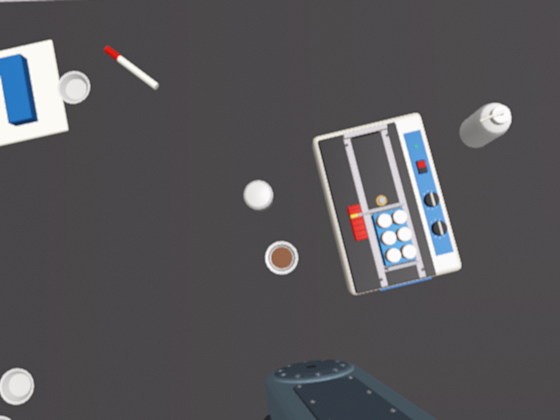

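View pics/side0.png

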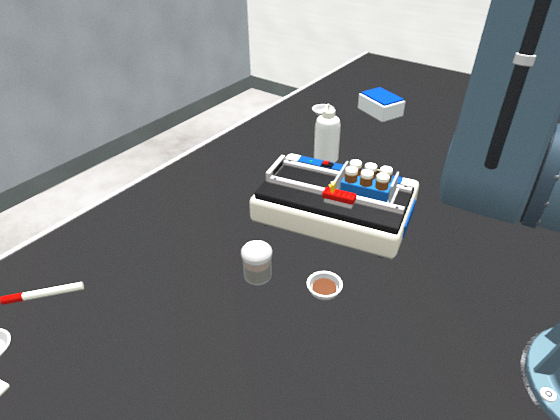

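```bash
cat > h.py <<'E'
import numpy as np
from bench import *
from scipy.spatial.transform import Rotation as R
def rot(q): return R.from_quat(np.r_[q[1:],q[0]]).as_matrix()
def ray(n,u,v):
    c=get_calibration(n); return c["origin"],rot(c["orientation"])@np.linalg.inv(c["K"])@[u,v,1]
def at(n,u,v,z):
    o,d=ray(n,u,v); return o+d*(z-o[2])/d[2]
E
python3 - <<'E'
import cv2
i=cv2.imread("pics/top0.png")[105:300,310:470]
i=cv2.resize(i,None,fx=3,fy=3,interpolation=cv2.INTER_CUBIC)
j=cv2.imread("pics/side0.png")[150:250,245:425]
j=cv2.resize(j,None,fx=4,fy=4,interpolation=cv2.INTER_CUBIC)
cv2.imwrite("pics/topc.png",i);cv2.imwrite("pics/sidec.png",j)
E
```

```text
(no output)
```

View pics/topc.png

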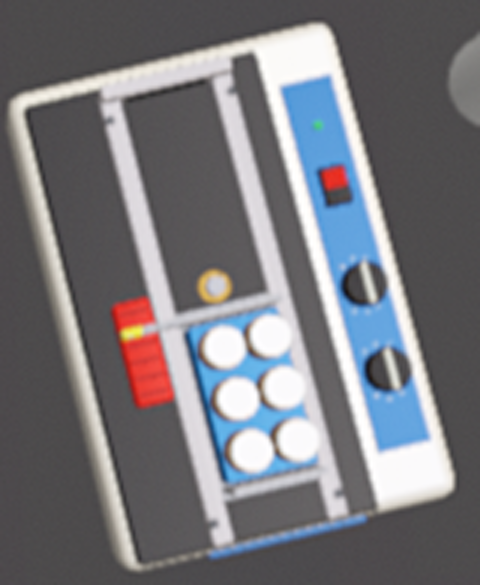

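View pics/sidec.png

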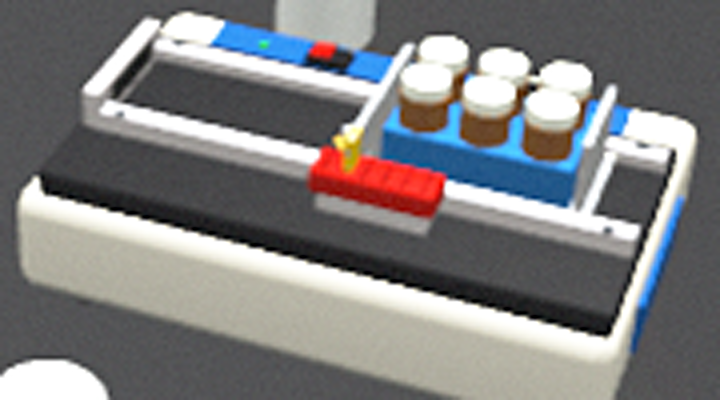

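```bash
python3 - <<'E'
from h import *
c=lambda u,v,z: at("top",u/3+310-.33,v/3+105-.33,z)
pin=c(215,286,.093)
bar=[c(*p,.111) for p in((112,305),(150,297),(173,400),(137,408))]
print("pin",pin); print("bar",np.mean(bar,0),*bar)
print("bar yaw",np.arctan2(*(bar[0]+bar[1]-bar[2]-bar[3])[[1,0]]))
# housing corners ends top rim ~z .085; rails
a,b=c(101,103,.096),c(213,548,.096); r1,r2=c(232,60,.096),c(345,513,.096)
for n,p,q in(("L",a,b),("R",r1,r2)): d=p-q; print(n,p,q,np.linalg.norm(d),np.arctan2(d[1],d[0]))
yaw=np.arctan2(*(a-b+r1-r2)[[1,0]])
ex=np.array([np.cos(yaw),np.sin(yaw)]);ey=np.array([-ex[1],ex[0]])
loc=lambda p:( (p-pin)[:2]@ex,(p-pin)[:2]@ey)
print("yaw",yaw,"bar loc",loc(np.mean(bar,0)),"railsL",loc(a),loc(b),"R",loc(r1),loc(r2))
for p in((122,333),(146,328),(282,297)): print("tabtop",loc(c(*p,.133)))
print("vial",[loc(c(*p,.143)) for p in((222,347),(269,334),(249,450),(295,440))])
for n,u,v,z in(("beaker",258,195,.07),("tin",282,258,.018),("wash",497,115,.16)): p=at("top",u,v,z);print(n,p,loc(p))
# side checks
s=lambda u,v,z: at("side",u/4+245-.37,v/4+150-.37,z)
print("side bar",[loc(s(*p,.111)) for p in((312,180),(440,212),(325,150),(445,178))])
o=get_obs();print(rot(o["eef_rot"]))
E
```

```text
pin [ 0.54246637 -0.11491618  0.093     ]
bar [ 0.50133289 -0.06708875  0.111     ] [ 0.53033431 -0.04941546  0.111     ] [ 0.53469105 -0.0724527   0.111     ] [ 0.47232854 -0.08408452  0.111     ] [ 0.46797765 -0.06240234  0.111     ]
bar yaw 0.19488760884382575
L [ 0.65812213 -0.04816496  0.096     ] [ 0.38320509 -0.10711325  0.096     ] 0.2811659242887642 0.21122373757243393
R [ 0.68337645 -0.13034782  0.096     ] [ 0.4026406  -0.18728388  0.096     ] 0.2864512735933551 0.200096118370435
yaw 0.2056081202025188 bar loc (np.float64(-0.030502521140651277), np.float64(0.05521795372662033)) railsL (np.float64(0.1268477986939387), np.float64(0.041732671790887396)) (np.float64(-0.15431369230048997), np.float64(0.04015375984119345)) R (np.float64(0.13479152615739937), np.float64(-0.043875152476546934)) (np.float64(-0.15165539594215868), np.float64(-0.04229624052685298))
tabtop (np.float64(-0.017535662922718628), np.float64(0.06747421540620706))
tabtop (np.float64(-0.017835509733138452), np.float64(0.053060259059637495))
tabtop (np.float64(-0.018005733725558276), np.float64(-0.029003738614
[... 366 characters left out ...]
79045), np.float64(0.2211394545437616))
tin [0.43937601 0.07247671 0.018     ] (np.float64(-0.06266036551589722), np.float64(0.20449302383865814))
wash [ 0.67907391 -0.30877629  0.16      ] (np.float64(0.09415121156815819), np.float64(-0.21766697853686828))
side bar [(np.float64(-0.0057671849117157045), np.float64(0.07492002886504502)), (np.float64(-0.06965896124987775), np.float64(0.07503174632131793)), (np.float64(-0.0025874839116525063), np.float64(0.04829893746575133)), (np.float64(-0.0635100643732874), np.float64(0.04742442183380722))]
[[ 9.53324742e-01  3.01946874e-01 -1.45697433e-04]
 [ 3.01946708e-01 -9.53323437e-01  1.61552129e-03]
 [ 3.48904826e-04 -1.58410928e-03 -9.99998684e-01]]
```

{"fn": "drive_tool", "kwargs": {
  "increments": [
    [[0.06, -0.05, 0], 0.02],
    [[0.2, -0.16, 0], 0.04],
    [[0.36, -0.29, 0], 0.065],
    [[0.52, -0.42, 0], 0.065],
    [[0.68, -0.54, 0], 0.065],
    [[0.82, -0.66, 0], 0.065],
    [[0.88, -0.7, 0], 0.065],
    [[0.9, -0.72, 0], 0.065]
  ],
  "claw": 1
}}

```text
time_s: 1.1
eef_pos: [0.3343, -0.3076, 0.4045]
eef_rot: [-0.0, 0.995, 0.103, -0.0]
wrist_force: [0.5, 0.0, -0.3]
opening: -0.004
```

{"fn": "drive_tool", "kwargs": {
  "increments": [
    [[0.06, -0.06, 0], 0],
    [[0.2, -0.2, 0], 0],
    [[0.36, -0.36, 0], 0],
    [[0.52, -0.52, 0], 0],
    [[0.67, -0.67, 0.02], 0],
    [[0.76, -0.76, 0.1], 0],
    [[0.8, -0.8, 0.2], 0],
    [[0.806, -0.808, 0.26], 0]
  ]
}}

```text
time_s: 2.1
eef_pos: [0.49, -0.0697, 0.3381]
eef_rot: [-0.0, 0.995, 0.103, -0.001]
wrist_force: [-0.9, -0.5, 0.1]
opening: 0.0
```

```bash
python3 - <<'E'
from h import *
import cv2
print(get_obs()["eef_pos"],get_obs()["wrist_force"])
c=get_calibration("wrist");print(c)
i=camera("wrist");j=camera("side")[110:250,245:445]
cv2.imwrite("pics/w1.png",i)
cv2.imwrite("pics/s1.png",cv2.resize(j,None,fx=4,fy=4,interpolation=cv2.INTER_CUBIC))
E
```

```text
[ 0.4899508  -0.06966445  0.33813167] [-0.92732012 -0.4793897   0.14179256]
{'K': array([[325.1922621 ,   0.        , 280.72906571],
       [  0.        , 325.1922621 , 208.66030715],
       [  0.        ,   0.        ,   1.        ]]), 'origin': array([ 0.56666977, -0.05210218,  0.3071105 ]), 'orientation': array([ 0.1206918 ,  0.76661327, -0.62282625, -0.09912143])}
```

View pics/w1.png

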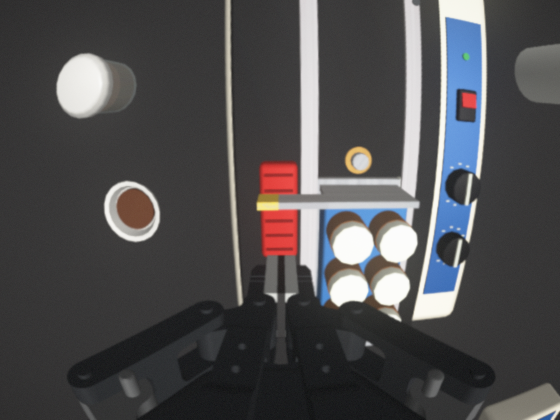

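View pics/s1.png

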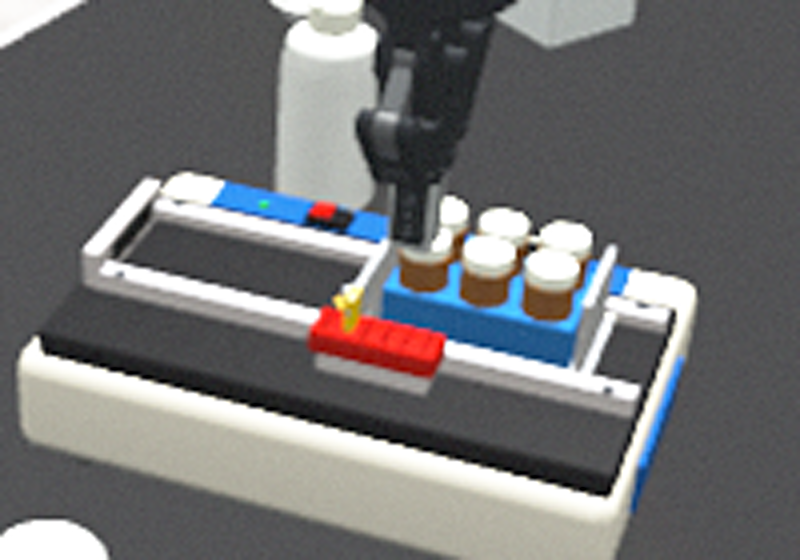

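```bash
python3 - <<'E'
from h import *
c=get_calibration("wrist");K=c["K"]
def wray(u,v):
    x,y=(u-K[0,2])/K[0,0],(v-K[1,2])/K[1,1];r=np.hypot(x,y)
    return c["origin"],rot(c["orientation"])@[x/r*np.sin(r),y/r*np.sin(r),np.cos(r)]
def tri(a,b):
    (o1,d1),(o2,d2)=a,b
    s=np.linalg.lstsq(np.c_[d1,-d2],o2-o1,rcond=None)[0];p,q=o1+s[0]*d1,o2+s[1]*d2
    return (p+q)/2,np.linalg.norm(p-q)
tcp=get_obs()["eef_pos"];Rt=rot(get_obs()["eef_rot"])
S=lambda u,v: ray("side",u/4+245-.37,v/4+110-.37)
for w,s in(((85,378),(375,125)),((100,372),(385,135)),((282,256),(412,245))):
    p,e=tri(wray(*w),S(*s));print(p,e,Rt.T@(p-tcp))
# plane assumption: points in the tool x=0 plane from wrist and side
for nm,(o,d) in(("wL",wray(85,378)),("wR",wray(483,378)),("wL2",wray(75,400)),("tip",wray(282,256)),("sideknuckle",S(360,130)),("sidetip",S(412,245))):
    O=Rt.T@(o-tcp);D=Rt.T@d
    print(nm,[np.round(O+D*((x-O[0])/D[0]),3) for x in(0,.012)])
E
```

```text
[ 0.48187925 -0.01164129  0.251673  ] 0.0059856869250184104 [ 0.00493687 -0.05866761  0.08617657]
[ 0.479211   -0.01446307  0.24616095] 0.007666062256971191 [ 0.0017711  -0.05643499  0.09169545]
[ 0.49114432 -0.07044729  0.1597978 ] 0.008078977801656414 [0.00240168 0.00097825 0.17794249]
wL [array([ 0.   , -0.066,  0.093]), array([ 0.012, -0.056,  0.084])]
wR [array([0.   , 0.065, 0.093]), array([0.012, 0.055, 0.083])]
wL2 [array([ 0.   , -0.065,  0.083]), array([ 0.012, -0.055,  0.075])]
tip [array([ 0.   , -0.001,  0.191]), array([ 0.012, -0.001,  0.167])]
sideknuckle [array([ 0.   , -0.086,  0.073]), array([ 0.012, -0.048,  0.094])]
sidetip [array([0.   , 0.006, 0.178]), array([0.012, 0.049, 0.206])]
```

{"fn": "drive_tool", "kwargs": {
  "increments": [
    [[0, 0, 0.06], 0],
    [[0, 0, 0.13], 0],
    [[0, 0, 0.18], 0],
    [[0, 0, 0.205], 0],
    [[0, 0, 0.22], 0],
    [[0, 0, 0.235], 0],
    [[0, 0, 0.25], 0],
    [[0, 0, 0.25], 0]
  ]
}}

```text
time_s: 3.2
eef_pos: [0.4901, -0.07, 0.2774]
eef_rot: [0.0, 0.995, 0.102, 0.0]
wrist_force: [-3.8, -0.3, 4.6]
opening: 0.0
```

{"fn": "drive_tool", "kwargs": {
  "increments": [
    [[0, 0, 0.008], 0],
    [[0, 0, 0.016], 0],
    [[0, 0, 0.02], 0],
    [[0, 0, 0.02], 0],
    [[0, 0, 0.02], 0],
    [[0, 0, 0.02], 0],
    [[0, 0, 0.02], 0],
    [[0, 0, 0.02], 0]
  ]
}}

```text
time_s: 4.2
eef_pos: [0.4902, -0.07, 0.2724]
eef_rot: [0.0, 0.995, 0.102, 0.0]
wrist_force: [-2.5, -0.7, 5.6]
opening: -0.004
```

```bash
python3 - <<'E'
from h import *
import cv2
print(get_obs()["eef_pos"],get_obs()["wrist_force"])
i=camera("wrist")[100:300,200:440]
j=camera("side")[150:230,300:420]
i=cv2.resize(i,(480,400),interpolation=cv2.INTER_CUBIC);j=cv2.resize(j,(600,400),interpolation=cv2.INTER_CUBIC)[:, :320]
cv2.imwrite("pics/p2.png",cv2.hconcat([i,j]))
E
```

```text
[ 0.49016772 -0.06998802  0.27238105] [-2.50420513 -0.6793358   5.61203178]
```

View pics/p2.png

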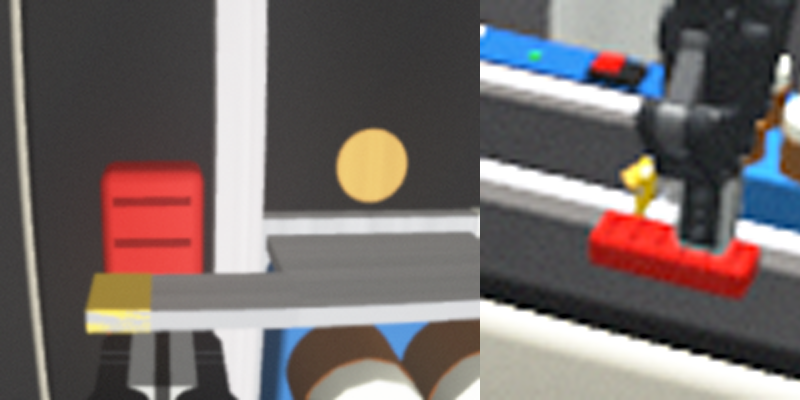

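{"fn": "drive_tool", "kwargs": {
  "increments": [
    [[0.015, 0, 0], 0],
    [[0.04, 0, 0], 0],
    [[0.065, 0, 0], 0],
    [[0.09, 0, 0], 0],
    [[0.115, 0, 0], 0],
    [[0.14, 0, 0], 0],
    [[0.165, 0, 0], 0],
    [[0.185, 0, 0], 0]
  ]
}}

```text
time_s: 5.3
eef_pos: [0.5348, -0.0607, 0.2723]
eef_rot: [0.0, 0.995, 0.102, -0.001]
wrist_force: [-8.8, -2.8, 9.6]
opening: -0.005
```

```bash
python3 - <<'E'
from h import *
import cv2
print(get_obs()["eef_pos"],get_obs()["wrist_force"])
j=camera("side")[130:250,245:425]
cv2.imwrite("pics/s3.png",cv2.resize(j,None,fx=4,fy=4,interpolation=cv2.INTER_CUBIC))
E
```

```text
[ 0.53479084 -0.06072134  0.27231611] [-8.82750015 -2.77436425  9.62422682]
```

View pics/s3.png

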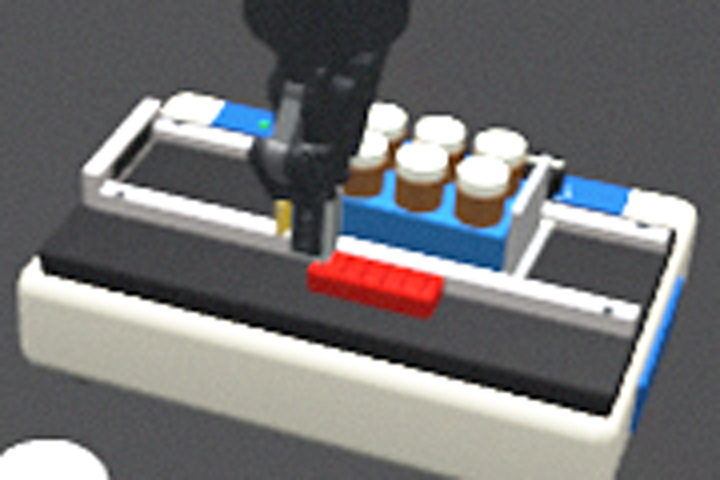

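{"fn": "drive_tool", "kwargs": {
  "increments": [
    [[0.03, 0, 0], 0],
    [[0.08, 0, -0.006], 0],
    [[0.14, 0, -0.008], 0],
    [[0.2, 0, -0.008], 0],
    [[0.26, 0, -0.008], 0],
    [[0.31, 0, -0.008], 0],
    [[0.35, 0, -0.008], 0],
    [[0.37, 0, -0.008], 0]
  ]
}}

```text
time_s: 6.35
eef_pos: [0.626, -0.0414, 0.2736]
eef_rot: [-0.0, 0.995, 0.102, -0.001]
wrist_force: [-3.5, -0.9, -1.7]
opening: -0.003
```

{"fn": "drive_tool", "kwargs": {
  "increments": [
    [[0.005, 0, 0], 0],
    [[0.01, 0, 0], 0],
    [[0.015, 0, 0], 0],
    [[0.02, 0, 0], 0],
    [[0.025, 0, 0], 0],
    [[0.03, 0, 0], 0],
    [[0.035, 0, 0], 0],
    [[0.035, 0, 0], 0]
  ]
}}

```text
time_s: 7.35
eef_pos: [0.635, -0.0399, 0.2747]
eef_rot: [0.0, 0.995, 0.102, 0.001]
wrist_force: [-2.8, 0.2, -1.4]
opening: -0.002
```

{"fn": "drive_tool", "kwargs": {
  "increments": [
    [[0.004, 0, 0], 0],
    [[0.008, 0, 0], 0],
    [[0.012, 0, 0], 0],
    [[0.016, 0, 0], 0],
    [[0.016, 0, 0], 0],
    [[0.016, 0, 0], 0],
    [[0.016, 0, 0], 0],
    [[0.016, 0, 0], 0]
  ]
}}

```text
time_s: 8.35
eef_pos: [0.6375, -0.0394, 0.2746]
eef_rot: [0.0, 0.995, 0.102, -0.002]
wrist_force: [-11.0, -1.2, 6.7]
opening: -0.004
```

```bash
python3 - <<'E'
from h import *
import cv2
print(get_obs()["eef_pos"],get_obs()["wrist_force"])
j=camera("side")[130:250,245:425]
cv2.imwrite("pics/s4.png",cv2.resize(j,None,fx=4,fy=4,interpolation=cv2.INTER_CUBIC))
E
```

```text
[ 0.63753247 -0.03941689  0.27458379] [-10.99620171  -1.1929103    6.65541609]
```

View pics/s4.png

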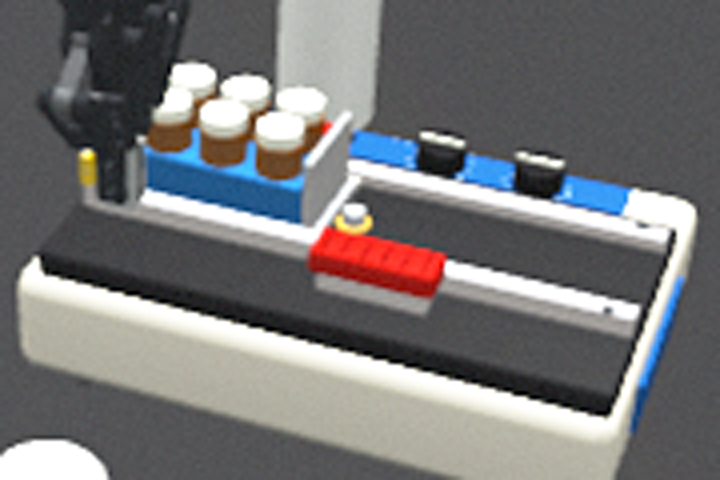

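Force has risen to 11 N against the end stop. The picture shows the pin up behind the carrier (353,212) and the thumb bar up. I'll back off and then lift.

{"fn": "drive_tool", "kwargs": {
  "increments": [
    [[-0.02, 0, 0], 0],
    [[-0.05, 0, 0], 0],
    [[-0.08, 0, 0], 0],
    [[-0.08, 0, -0.08], 0],
    [[-0.08, 0, -0.2], 0],
    [[-0.08, 0, -0.35], 0],
    [[-0.08, 0, -0.45], 0],
    [[-0.08, 0, -0.48], 0]
  ]
}}

```text
time_s: 9.4
eef_pos: [0.6194, -0.0432, 0.398]
eef_rot: [0.001, 0.995, 0.102, 0.003]
wrist_force: [0.1, -0.4, 0.4]
opening: 0.002
```

```bash
python3 - <<'E'
from h import *
import cv2
print(get_obs()["eef_pos"],get_obs()["wrist_force"])
cv2.imwrite("pics/w5.png",camera("wrist"))
i=camera("side")[130:250,245:425]
cv2.imwrite("pics/s5.png",cv2.resize(i,None,fx=4,fy=4,interpolation=cv2.INTER_CUBIC))
E
```

```text
[ 0.61942153 -0.04319939  0.3979747 ] [ 0.06377422 -0.37798581  0.38380787]
```

View pics/s5.png

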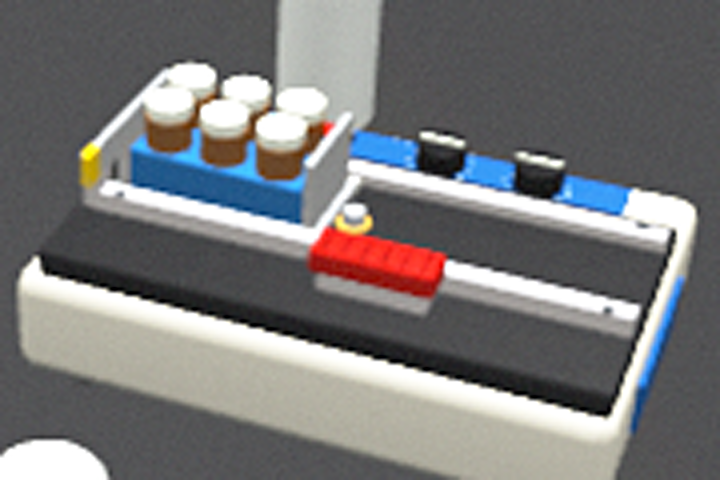

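View pics/w5.png

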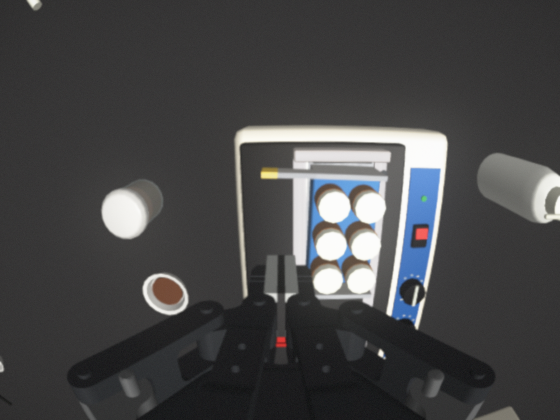

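```bash
python3 -c "
from bench import *
print(hand_in())"
```

```text
the job is handed in; nothing more can be done
None
```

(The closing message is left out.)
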